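# Gauge a magnet and show its painted end to the inspection camera

## Task

On the plywood board, find the dark magnet with the yellow painted end, set it gently astride the round steel mandrel of the blue-based gauge, hollow side down and lengthwise along the mandrel at its middle, and let go so that it balances there by itself for a moment. Then pick it up again and hold it in the air in front of the inspection camera, hollow side still underneath, with the yellow end square to the lens, centred on the lens axis and 120 mm from the lens (the camera looks down at a slant, so the magnet must be tilted to face it). Finish while holding it still there; do not disturb the camera, the other magnets, the caliper or the paint jar.

Things in the scene. Friction and masses are not known exactly. Their poses are not given: they have to be found in the camera images.
- magnet_center (a point): Centre (half-way up) of the loose dark-grey magnet with one yellow end, 60 long (x), 52 wide (y), 18.6 high (z) mm, 140 g. Loaf shape: rounded crown (radius 34), upright flat flanks 13 tall from the underside, 52 apart: grip there. Underside hollow: a groove of radius 24 along x, roof 0.7 below this centre. It starts on the board, z up; +x points to the yellow end, roughly away from the robot.
- magnet_end (a point): Centre of the yellow end face of that magnet, 30 mm from magnet_center along its +x; same axes. The last 6 mm of the length are yellow all round.
- magnet: The same yellow-ended magnet; origin at the centre of its underside, 9.3 mm below magnet_center; same axes.
- board: Fixed plywood board 240 (x) x 320 (y) x 12 mm, origin at the centre of its underside, top 12 mm up; the three magnets lie on it at least 120 mm apart.
- plain_a: Loose all-grey magnet of the same shape on the board, origin at the centre of its underside. Leave alone.
- plain_b: Another all-grey magnet of the same shape, on the board. Leave alone.
- gauge: Fixed form gauge: blue base plate 100 (x) x 90 (y) x 12 mm, origin under its centre; above it a level round steel mandrel of radius 23 and length 70 along x, axis 55 mm up, on a web 18 thick and 60 long.
- gauge_top (a point): Middle of the mandrel's top line, 78 mm above the gauge's underside; x runs along the mandrel, z up. A magnet seated astride has its magnet_center about 0.7 mm above this point and its x along the mandrel, either way round.
- stand: Fixed camera stand: base 110 x 130 x 14 mm, aluminium column 25 mm square and 364 mm tall set 20 mm behind (+x of) the origin, carrying the camera at a height that differs from run to run. The camera faces the stand's -x; origin at table level.
- lens (a point): Middle of the front glass of the inspection camera (grey housing 42 mm square, black lens barrel 32 mm across). The camera looks along this frame's -x, which slants 20 degrees downwards; y is level, z the camera's up.
- focus (a point): Point in the air on the lens axis 120 mm in front of the lens, axes as the lens: the centre of the yellow end face belongs here, with the magnet's x, y and z axes along these.
- caliper: Loose steel caliper, 200 mm long, black slider, flat on the table beyond the board. Leave alone.
- paint_jar: Loose glass jar with yellow cap, 52 mm across, 60 mm tall, standing beside the gauge. Leave alone.
Mind the look-alikes: they are no part of the job. Leave any purple or white look-alike of the magnet alone.

How it is judged (in metres and radians):
On the way:
1. the yellow-ended magnet balances astride the mandrel, let go (horizontal distance between magnet_center and gauge_top below 0.018 m and z of magnet_center in the frame of gauge_top between -0.005 and 0.005 m and angle between magnet_center's own z axis and vertical below 0.25 rad and angle between the x axis of magnet_center and the x axis of gauge_top, either way round below 0.2 rad and contact force between magnet and gauge above 0.3 N and contact force between magnet and the arm below 0.05 N and contact force between magnet and the fingers below 0.05 N and linear speed of magnet below 0.03 m/s), for 0.3 s.
At the end, for the whole second after the job is handed in: After balancing alone astride the mandrel (18 mm, 0.2 rad along it, level within 0.25 rad, 0.3 s), the magnet is held still by the fingers alone, hollow side underneath, its yellow end within 15 mm of the point 120 mm before the lens and its axes within 0.17 rad of the camera's (distance between magnet_end and focus below 0.015 m and angle between the x axis of magnet_end and the x axis of focus, either way round below 0.17 rad and angle between the z axis of magnet_end and the z axis of focus, either way round below 0.17 rad and x of magnet_center in the frame of focus below -0.015 m and angle between magnet_center's own z axis and vertical below 0.7 rad and height (world z) of magnet_center above 0.11 m and contact force between magnet and the fingers above 1 N and contact force between magnet and stand below 0.1 N and contact force between magnet and gauge below 0.1 N and linear speed of magnet below 0.02 m/s and angular speed of magnet below 0.2 rad/s); the arm keeps its last pose, push and grip.
It fails at once if another magnet is moved by more than 15 mm (distance of any of plain_a, plain_b from where it was at the start of the episode above 0.015 m).
It fails at once if the caliper or the paint jar is moved by more than 15 mm (distance of any of caliper, paint_jar from where it was at the start of the episode above 0.015 m).
It fails at once if the camera is knocked out of place (more than 6 mm) (distance of lens from where it was at the start of the episode above 0.006 m).
It fails at once if the magnet is dropped or pressed on the gauge with more than 60 N (contact force between magnet and gauge above 60 N).
It also fails if it takes over 54 s, if anything falls off the work surface, if the arm or the gripper's body presses on something with over 40 N, if the wrist force passes 120 N, or if a joint passes its speed limit or range.

## Robot

A 6-joint arm with a two-finger parallel gripper is mounted at the origin on the work surface. World frame = base frame: x ahead of the robot, y to its left, z up, the work surface at z = 0. Lengths are in m, angles in degrees, forces in N, time in s.
With the tool pointing down it reaches from about 0.4 to 0.825 m from the base axis. Payload 7 kg.
Tool frame: the origin (TCP) lies midway between the tips of the shut fingers; the grasp point (between the pads) lies 19 mm behind it; x points along the fingers, z is the direction in which the jaws open and shut, and the axes are right-handed (so a half turn about x gives the same grasp; the last joint's range is limited). The gripper opens to 88 mm and grips with 3 to 60 N. Pads are 19 mm wide; open, the fingers measure 130 mm over their backs; the gripper's body (78 mm by 193 mm) begins 47 mm behind the grasp point.
Start: joints at [-59.926, 20.546, 0.682, 0, -70.136, -16.507], TCP at [0.158, -0.656, 0.227] pointing down, gripper open.
Joint ranges: [-176.03, 176.03], [-82.01, 121.73], [-58.28, 71.71], [-173.87, 95.51], [-174.79, -0.11], [-173.66, 173.66]. Speed limits (degrees/s): [136.94, 136.94, 172.46, 180, 180, 180].

## Interface

Orientations are given as [roll, pitch, yaw] about the fixed x, y, z axes, in that order (R = Rz(yaw) Ry(pitch) Rx(roll)).
In Python, from plant import get_state, capture, close_job gives the robot as it stands.
- The arm moves only by the tool play_rows, never from a script. Its argument "series" is one flat list of numbers, 4 for each row, row after row: the shift along the tool's x, y, z in m, then the turn about the tool's x in rad. In form: [tx, ty, tz, spin, tx, ty, tz, spin, ...]. A call has exactly 5 rows; each row shifts and turns the commanded pose from where the row before left it, along the tool's axes as they then stand; what a row does not reach is not made up. A row lasts 1/12 s, in which the tool goes at most 41.7 mm and 7.16 degrees, less where a joint would pass 70% of its speed; a pose out of reach is approached as far as the arm can. A call is refused whole if a number of a shift passes 0.0417 or a number of a turn 0.125, either way. A call with a gripper value outside its range is refused whole. "jaw" is the opening in per cent of the stroke, from 0 (shut) to 100 (fully open), set as the call begins (left out, the last holds). The fingers move at their own pace and stop on an object; "squeeze" is the grip in N (left out, the last holds). Time passes only in rows, so rows that do not move let the fingers close, or fill a call up. It gives the time, the measured TCP pose, the force and the opening at its end, in the units of the state.
- get_state(): the state, without advancing time (a new reading comes with each control period).
- capture(name): name is "scene" or "top" or "wrist"; returns a dict with "img" (384x512x3 uint8, blue, green, red), "K" (3x3 intrinsics, pixels), "world_from_camera" (4x4, takes a point from camera to world coordinates). Camera axes: x right, y down, z forward; pixel columns grow to the right and rows downward; lengths in m; the calibration is good to about 2 mm. A picture is of the moment at which its call begins. There is no depth.
- close_job(): hands the job in, once; it reports no verdict.
The state is a dict: "time_s": time; "joints": joint angles; "qd": joint speeds; "joint_torque": joint torques, N m; "tcp_pos": TCP position; "eef_rot": TCP orientation; "contact_force": force on the tool from outside, world axes, zero at the start; "moment": the same for the moment, N m; "gripper_width": finger opening in m.
Only numpy, scipy, OpenCV 4.12 (cv2) and the standard library are available. Lean on these libraries where they do the work, as an engineer would, in place of code of your own. Each camera call takes 0.05 s, during which the arm holds its last target.

## Working session

There is one attempt and no reset: what is moved stays moved. The work goes in short steps, Python scripts to look and compute and a tool call to move; the robot and the scene stay as the last step left them, time stands still between calls to the robot, and variables do not carry over. Pictures are saved under pics/ and viewed, and the job is handed in when it is done.

Besides the shell and the picture viewer there is one more tool, called after "Call:" as name(argument=value, ...) on one line, values as JSON. play_rows: Moves the arm, as the interface text tells. Its arguments: {"type":"object","properties":{"series":{"type":"array","items":{"type":"number"}},"jaw":{"type":"number"},"squeeze":{"type":"number"}},"required":["series"]}

```bash
ls; mkdir -p pics
python3 - <<'E'
from plant import get_state,capture
import cv2,numpy as np
np.set_printoptions(suppress=True,precision=4)
s=get_state()
for k,v in s.items(): print(k,v)
for n in ["scene","top","wrist"]:
    c=capture(n); cv2.imwrite(f"pics/{n}0.png",c["img"]); print(n,c["K"],c["world_from_camera"])
    np.savez(f"pics/{n}0.npz",**c)
E
```

```text
pics
time_s 0.0
joints [-59.9271  20.5899   0.6337  -0.0182 -70.1367 -16.5056]
qd [-0.0537  0.0838  0.0414 -0.0436  0.0246  0.0102]
joint_torque [ -0.0001 -58.2723  29.3048   6.997    0.0069  -0.0002]
tcp_pos [ 0.1582 -0.6557  0.2256]
eef_rot [  6.1018  89.9055 109.6629]
contact_force [ 0.9788 -0.6149 -0.0962]
moment [ 0.0786  0.04   -0.0473]
gripper_width 0.08760224366569491
scene [[432.3071   0.     257.1587]
 [  0.     432.3071 193.2537]
 [  0.       0.       1.    ]] [[-0.8976  0.3224 -0.3005  0.9255]
 [ 0.4407  0.6599 -0.6085  0.6692]
 [ 0.0021 -0.6787 -0.7345  0.9424]
 [ 0.      0.      0.      1.    ]]
top [[416.1351   0.     260.7989]
 [  0.     416.1351 193.9386]
 [  0.       0.       1.    ]] [[-0.0047 -0.9832  0.1825  0.4024]
 [-1.      0.006   0.0067  0.0027]
 [-0.0076 -0.1825 -0.9832  1.2942]
 [ 0.      0.      0.      1.    ]]
wrist [[315.3557   0.     255.5384]
 [  0.     315.3557 184.393 ]
 [  0.       0.       1.    ]] [[-0.2347  0.9328  0.2733  0.0845]
 [ 0.9721  0.2247  0.0678 -0.6744]
 [ 0.0018  0.2816 -0.9595  0.3841]
 [ 0.      0.      0.      1.    ]]
```

View pics/scene0.png

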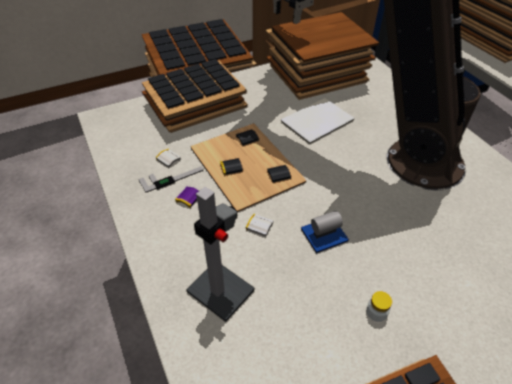

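View pics/top0.png

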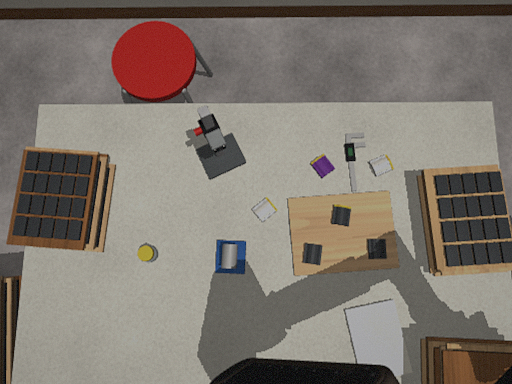

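View pics/wrist0.png

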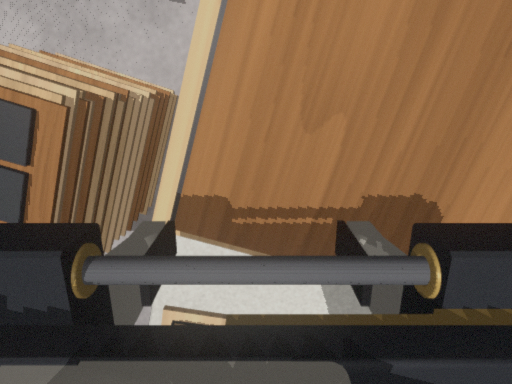

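Run:
```python
import cv2,numpy as np
t=cv2.imread('pics/top0.png'); s=cv2.imread('pics/scene0.png')
a=cv2.resize(t[180:290,200:410],None,fx=3.8,fy=3.8,interpolation=cv2.INTER_CUBIC); cv2.imwrite('pics/t1.png',a)
a=cv2.resize(t[95:185,180:260],None,fx=6,fy=6,interpolation=cv2.INTER_CUBIC); cv2.imwrite('pics/t2.png',a)
a=cv2.resize(s[120:320,140:360],None,fx=3,fy=3,interpolation=cv2.INTER_CUBIC)[:600]; cv2.imwrite('pics/s1.png',a)
```

```text
(no output)
```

View pics/t1.png

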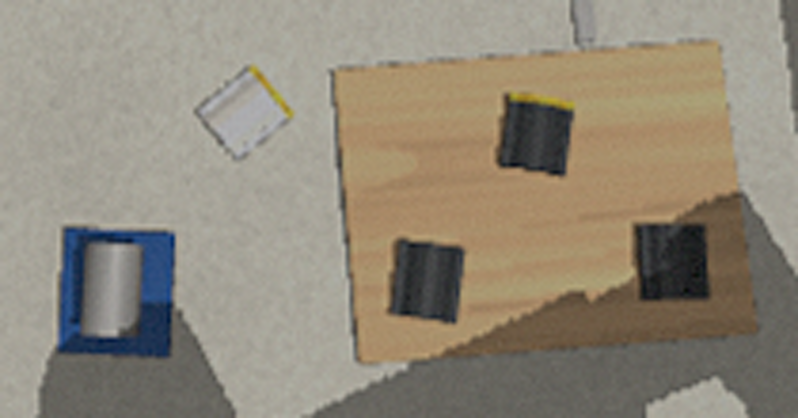

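View pics/t2.png

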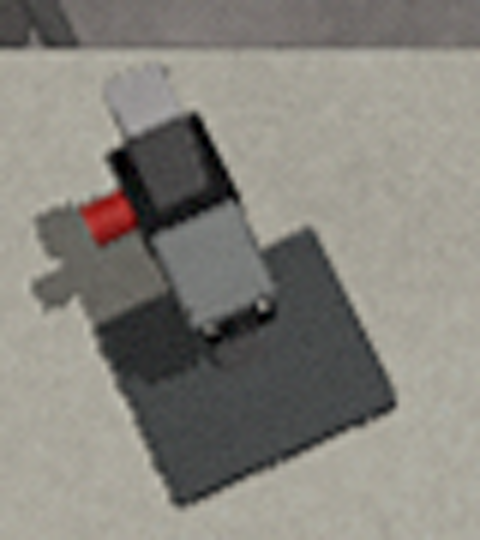

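View pics/s1.png

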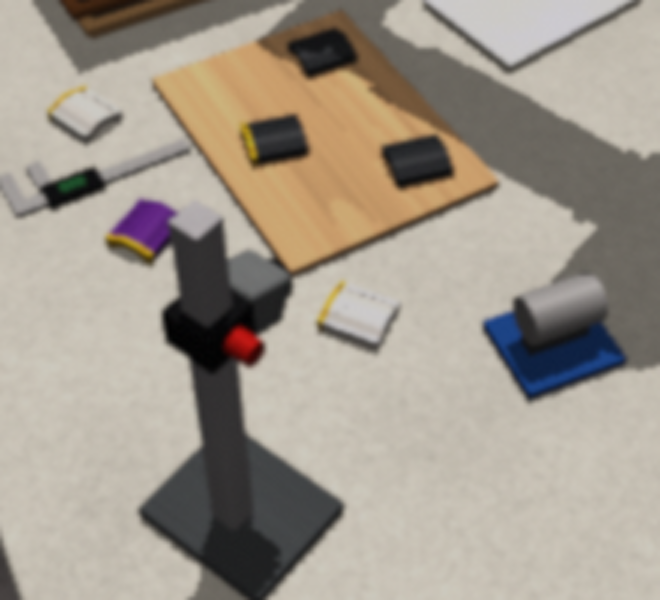

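```bash
cat > h.py <<'E'
import numpy as np,cv2,json
from scipy.spatial.transform import Rotation as Ro
np.set_printoptions(suppress=True,precision=4)
def ray(c,u,v):
    T=c["world_from_camera"];d=T[:3,:3]@np.linalg.inv(c["K"])@np.array([u,v,1.]);return T[:3,3],d/np.linalg.norm(d)
def plane(c,u,v,z):
    o,d=ray(c,u,v);return o+d*(z-o[2])/d[2]
def tri(obs):
    A=np.zeros((3,3));b=np.zeros(3)
    for c,u,v in obs:
        o,d=ray(c,u,v);P=np.eye(3)-np.outer(d,d);A+=P;b+=P@o
    p=np.linalg.solve(A,b);return p,[np.linalg.norm(np.cross(p-ray(*q)[0],ray(*q)[1])) for q in obs]
def proj(c,p):
    q=np.linalg.inv(c["world_from_camera"])@np.append(p,1);k=c["K"]@q[:3];return k[:2]/k[2]
def rect(mask,roi):
    x0,y0,x1,y1=roi;m=np.zeros_like(mask);m[y0:y1,x0:x1]=mask[y0:y1,x0:x1]
    cs,_=cv2.findContours(m,cv2.RETR_EXTERNAL,cv2.CHAIN_APPROX_NONE);k=max(cs,key=cv2.contourArea)
    M=cv2.moments(k);return (M['m10']/M['m00'],M['m01']/M['m00']),cv2.boxPoints(cv2.minAreaRect(k)),cv2.contourArea(k),k
E
python3 - <<'E'
from h import *
t=np.load('pics/top0.npz');s=np.load('pics/scene0.npz')
img=t['img'];hsv=cv2.cvtColor(img,cv2.COLOR_BGR2HSV)
dark=((hsv[...,2]<75)).astype(np.uint8)*255
yel=cv2.inRange(hsv,(20,120,110),(35,255,255)); blue=cv2.inRange(hsv,(100,120,40),(130,255,255))
c,b,a,k=rect(dark|yel,(322,198,362,232)); print('mag',c,b,a)
for z in(.012,.025): print(z,[plane(t,*p,z)[:2] for p in b],plane(t,*c,z))
c,b,a,k=rect(yel,(322,198,362,232)); print('yel',c,b,a,plane(t,*c,.025))
gm=cv2.morphologyEx(blue,cv2.MORPH_CLOSE,np.ones((25,25)))
c,b,a,k=rect(gm,(205,230,255,285)); P=[plane(t,*p,.012) for p in b]; print('gauge',b,P,np.mean(P,0),[np.linalg.norm(P[i]-P[(i+1)%4]) for i in range(4)])
# stand base
print('stand base px')
hs=s['img']
E
```

```text
mag (340.6537216828479, 214.5652642934196) [[330.7031 223.2271]
 [333.3407 203.4454]
 [350.5677 205.7424]
 [347.9301 225.524 ]] 309.0
0.012 [array([ 0.547 , -0.2041]), array([ 0.6089, -0.2145]), array([ 0.6013, -0.2678]), array([ 0.5396, -0.2569])] [ 0.5738 -0.2359  0.012 ]
0.025 [array([ 0.5456, -0.202 ]), array([ 0.6068, -0.2123]), array([ 0.5993, -0.265 ]), array([ 0.5382, -0.2543])] [ 0.5721 -0.2335  0.025 ]
yel (342.7606837606837, 205.96581196581195) [[333.7297 205.6216]
 [334.1351 203.1892]
 [350.3513 205.8919]
 [349.9459 208.3243]] 19.5 [ 0.5988 -0.241   0.025 ]
gauge [[215.0498 271.9548]
 [216.5837 239.7421]
 [245.3756 241.1131]
 [243.8416 273.3258]] [array([0.4007, 0.1512, 0.012 ]), array([0.498, 0.148, 0.012]), array([0.4934, 0.0595, 0.012 ]), array([0.3963, 0.0639, 0.012 ])] [0.4471 0.1056 0.012 ] [np.float64(0.09735190892120128), np.float64(0.08865139530455986), np.float64(0.09722758232850832), np.float64(0.08742121364245824)]
stand base px
```

```bash
cat > go.py <<'E'
import sys
from h import *
from plant import get_state
def rel(x,y,z,yaw=None):
    s=get_state();R=Ro.from_euler('xyz',s['eef_rot'],degrees=True).as_matrix();p=np.array(s['tcp_pos'])
    d=R.T@(np.array([x,y,z])-p); print('t',s['time_s'],'tcp',p,'toolx',R[:,0],'jawyaw',np.degrees(np.arctan2(R[1,2],R[0,2])),'q',np.array(s['joints']),'F',np.array(s['contact_force']),'w',s['gripper_width'])
    print('shift tool',d)
    if yaw is not None:
        a=np.radians(yaw);w=np.array([np.cos(a),np.sin(a),0]);
        sp=np.arctan2(-w@R[:,1],w@R[:,2]); sp=(sp+np.pi/2)%np.pi-np.pi/2; print('spin',sp)
if __name__=='__main__': rel(*map(float,sys.argv[1:]))
E
python3 go.py 0.573 -0.235 0.2 80.3
```

```text
t 0.15 tcp [ 0.1582 -0.6558  0.2259] toolx [-0.0004  0.0012 -1.    ] jawyaw 103.56083875554039 q [-59.926   20.5799   0.6472  -0.0166 -70.1361 -16.5075] F [-0.2734 -0.1821 -0.5726] w 0.08788799689561007
shift tool [ 0.0262 -0.5019  0.3118]
spin 0.4059785778353455
```

Call:
play_rows(series=[0.0013,-0.025,0.0156,0,0.0013,-0.025,0.0156,0,0.0013,-0.025,0.0156,0,0.0013,-0.025,0.0156,0,0.0013,-0.025,0.0156,0], jaw=100)

```text
time_s: 0.57
tcp_pos: [0.2622, -0.5498, 0.2197]
eef_rot: [15.2, 90.0, 118.8]
contact_force: [-0.3, 0.2, -0.9]
gripper_width: 0.088
```

Call:
play_rows(series=[0.0013,-0.025,0.0156,0,0.0013,-0.025,0.0156,0,0.0013,-0.025,0.0156,0,0.0013,-0.025,0.0156,0,0.0013,-0.025,0.0156,0])

```text
time_s: 0.98
tcp_pos: [0.3655, -0.4446, 0.2134]
eef_rot: [14.2, 90.0, 117.7]
contact_force: [1.3, -0.6, -0.3]
gripper_width: 0.0877
```

Call:
play_rows(series=[0.0013,-0.025,0.0156,0,0.0013,-0.025,0.0156,0,0.0013,-0.025,0.0156,0,0.0013,-0.025,0.0156,0,0.0013,-0.025,0.0156,0])

```text
time_s: 1.4
tcp_pos: [0.4687, -0.3394, 0.2069]
eef_rot: [39.1, 90.0, 142.7]
contact_force: [-0.3, -0.9, 0.2]
gripper_width: 0.0881
```

Call:
play_rows(series=[0.0013,-0.025,0.0156,0,0.0013,-0.025,0.0156,0,0.0013,-0.025,0.0156,0,0.0013,-0.025,0.0156,0,0.0013,-0.025,0.0156,0])

```text
time_s: 1.82
tcp_pos: [0.5719, -0.2343, 0.2004]
eef_rot: [47.4, 90.0, 151.0]
contact_force: [-0.5, -1.0, 0.5]
gripper_width: 0.0876
```

Call:
play_rows(series=[0,0,0,0.1,0,0,0,0.1,0,0,0,0.1,0,0,0,0.1,0,0,0,0])

```text
time_s: 2.23
tcp_pos: [0.571, -0.2354, 0.2002]
eef_rot: [85.5, 90.0, 165.9]
contact_force: [-0.4, -0.1, -0.1]
gripper_width: 0.0876
```

```bash
python3 go.py 0.573 -0.235 0.2 80.3
python3 - <<'E'
from h import *
from plant import capture
c=capture('wrist');np.savez('pics/w1.npz',**c);cv2.imwrite('pics/w1.png',c['img'])
E
```

```text
t 2.2333 tcp [ 0.571  -0.2354  0.2002] toolx [-0.0007  0.0002 -1.    ] jawyaw 80.4026277993885 q [ -4.3121  16.2445  -9.0582  -0.008  -64.7394 -95.2818] F [-0.4481 -0.1466 -0.0737] w 0.08759503427865317
shift tool [ 0.0002 -0.0019  0.0007]
spin 0.0017912360246632453
```

View pics/w1.png

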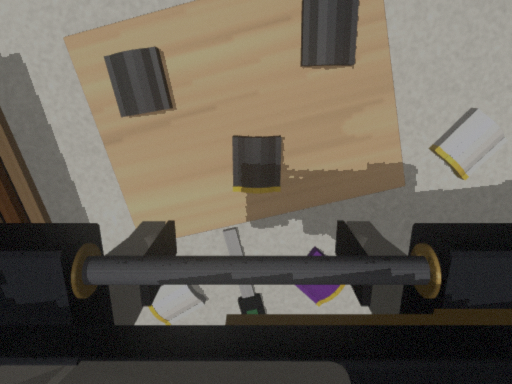

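Run:
```python
from h import *
c=np.load('pics/w1.npz');img=c['img'];hsv=cv2.cvtColor(img,cv2.COLOR_BGR2HSV)
print(hsv[150:200:6,258]); print(hsv[160,215:300:6])
dark=cv2.inRange(hsv[...,2],0,85); yel=cv2.inRange(hsv,(22,170,60),(35,255,255))
m=cv2.morphologyEx(dark|yel,cv2.MORPH_OPEN,np.ones((5,5)))
cc,b,a,k=rect(m,(220,125,295,197)); print(cc,b,a)
o=img.copy();cv2.drawContours(o,[k],-1,(0,0,255),1);cv2.imwrite('pics/w1b.png',cv2.resize(o[110:210,200:320],None,fx=5,fy=5))
for z in(.012,.025): 
  P=[plane(c,*p,z)[:2] for p in b];print(z,P,np.mean(P,0))
cy,by,ay,_=rect(yel,(220,180,295,197)); print('yel',cy,by,plane(c,*cy,.025))
print('tcp proj low',proj(c,np.array([.571,-.2354,.02])))
```

```text
[[ 15  15  70]
 [ 25  22  69]
 [ 12  20  65]
 [ 23  22  46]
 [ 13  43  53]
 [ 15  51  50]
 [ 12  50  51]
 [ 22 159 114]
 [ 17  97 113]]
[[ 17  86 164]
 [ 16  86 166]
 [ 16  88 163]
 [ 17  43  83]
 [ 18  22  57]
 [ 25  24  65]
 [  0  11  68]
 [ 15  28  72]
 [  0  29  62]
 [ 13  32  55]
 [ 15  18  56]
 [ 17  87 106]
 [ 18  82 164]
 [ 19  85 162]
 [ 17  81 166]]
(256.7674502192509, 161.29063331176766) [[233. 136.]
 [280. 136.]
 [280. 187.]
 [233. 187.]] 2318.5
0.012 [array([ 0.5378, -0.2551]), array([ 0.5463, -0.2043]), array([ 0.6041, -0.2128]), array([ 0.5951, -0.266 ])] [ 0.5708 -0.2345]
0.025 [array([ 0.5362, -0.2539]), array([ 0.5445, -0.205 ]), array([ 0.6001, -0.2132]), array([ 0.5914, -0.2644])] [ 0.568  -0.2341]
yel (275.5, 188.41666666666666) [[272. 187.]
 [277. 187.]
 [277. 190.]
 [272. 190.]] [ 0.6009 -0.2183  0.025 ]
tcp proj low [255.7776 163.9127]
```

View pics/w1b.png

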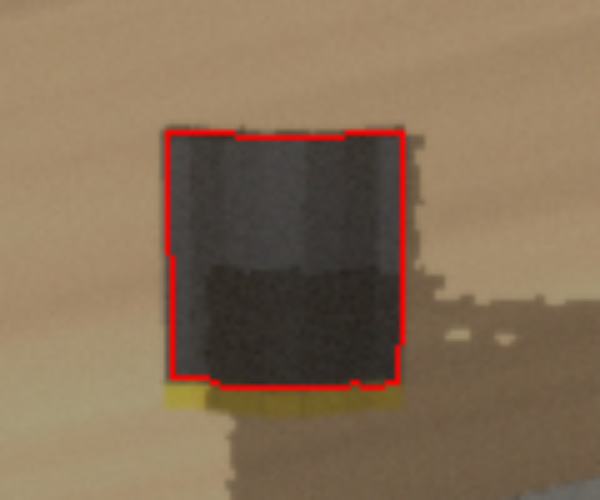

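Call:
play_rows(series=[0.02,-0.001,0,0,0.02,0,0,0,0.02,0,0,0,0.02,0,0,0,0.02,0,0,0])

```text
time_s: 2.7
tcp_pos: [0.5721, -0.2358, 0.0997]
eef_rot: [-85.7, 90.0, -4.8]
contact_force: [0.1, 0.4, 0.6]
gripper_width: 0.0875
```

Call:
play_rows(series=[0.02,0,0,0,0.02,0,0,0,0.02,0,0,0,0.015,0,0,0,0.01,0,0,0])

```text
time_s: 3.12
tcp_pos: [0.5712, -0.2357, 0.0137]
eef_rot: [89.9, 89.9, 170.8]
contact_force: [-0.6, -0.2, -0.1]
gripper_width: 0.0879
```

```bash
python3 go.py 0.572 -0.2347 0.0145 80.3
python3 - <<'E'
from h import *
from plant import capture
c=capture('wrist');np.savez('pics/w2.npz',**c);cv2.imwrite('pics/w2.png',c['img'])
E
```

```text
t 3.1167 tcp [ 0.5712 -0.2357  0.0137] toolx [-0.0022  0.0004 -1.    ] jawyaw 80.82497885645694 q [ -4.3456  27.2298 -20.3026  -0.0161 -42.595  -94.8176] F [-0.5752 -0.2025 -0.0982] w 0.08790959273676632
shift tool [-0.0008 -0.0006  0.0011]
spin 0.00916259114304463
```

View pics/w2.png

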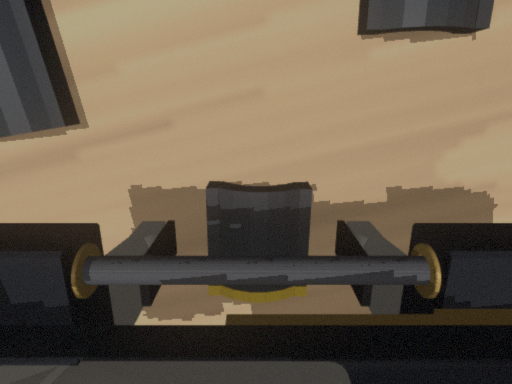

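Call:
play_rows(series=[0,0,0,0,0,0,0,0,0,0,0,0,0,0,0,0,0,0,0,0], jaw=0, squeeze=20)

```text
time_s: 3.58
tcp_pos: [0.5726, -0.2358, 0.0164]
eef_rot: [-85.4, 89.9, -4.7]
contact_force: [0.3, -0.2, 0.1]
gripper_width: 0.0599
```

Call:
play_rows(series=[0,0,0,0,0,0,0,0,0,0,0,0,0,0,0,0,0,0,0,0])

```text
time_s: 4.0
tcp_pos: [0.5725, -0.2357, 0.0161]
eef_rot: [-92.4, 90.0, -11.8]
contact_force: [-0.3, 1.5, 5.9]
gripper_width: 0.0515
```

Call:
play_rows(series=[-0.01,0,0,0,-0.02,0,0,0,-0.03,0,0,0,-0.03,0,0,0,-0.03,0,0,0])

```text
time_s: 4.42
tcp_pos: [0.5715, -0.2357, 0.1368]
eef_rot: [90.2, 89.9, 170.8]
contact_force: [1.1, 0.1, -1.6]
gripper_width: 0.0518
```

```bash
python3 go.py 0.447 0.1056 0.16 87.8
python3 - <<'E'
from h import *
from plant import capture
c=capture('wrist');np.savez('pics/w3.npz',**c);cv2.imwrite('pics/w3.png',c['img'])
E
```

```text
t 4.4167 tcp [ 0.5715 -0.2357  0.1368] toolx [-0.0013  0.0002 -1.    ] jawyaw 80.64213934936417 q [ -4.3388  19.3034 -13.5795  -0.0074 -57.1905 -95.015 ] F [ 1.0638  0.0725 -1.6062] w 0.05183632727274787
shift tool [-0.023   0.1784  0.3165]
spin -0.1249281388429917
```

View pics/w3.png

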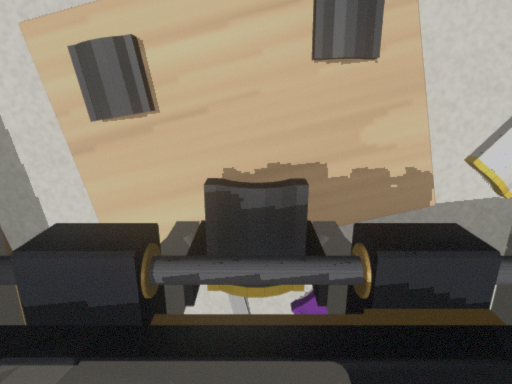

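Run:
```python
from h import *
t=np.load('pics/top0.npz');s=np.load('pics/scene0.npz')
T=lambda x,y:(180+x/6-.5+.08,95+y/6-.5+.08)
S=lambda x,y:(140+x/3-.33,120+y/3-.33)
# stand base corners in top z=.014
B=[plane(t,*T(*p),.014) for p in((180,505),(397,405),(310,228))];print('base',B)
fl,fr,br=B;print(np.linalg.norm(fl-fr),np.linalg.norm(fr-br))
ctr=(fl+br)/2;ax=br-fr;print('centre',ctr,'yaw',np.degrees(np.arctan2(ax[1],ax[0])), np.degrees(np.arctan2(*(fl-fr)[[1,0]]))-90)
# column top centre
print('coltop top-view z=.364',plane(t,*T(143,98),.364),'scene',plane(s,*S(198,221),.364), tri([(t,*T(143,98)),(s,*S(198,221))]))
# housing top: front-left/right corners in top
for n,p in dict(fr=(275,283),fl=(197,318),bl=(152,232),br=(235,200)).items(): print(n,plane(t,*T(*p),.25),plane(t,*T(*p),.30))
# scene housing top corners:
```

```text
base [array([0.6897, 0.1727, 0.014 ]), array([0.7432, 0.0587, 0.014 ]), array([0.8415, 0.1056, 0.014 ])]
0.12588912018446638 0.10889117140345445
centre [0.7656 0.1391 0.014 ] yaw 25.496934467709277 25.12822351245798
coltop top-view z=.364 [0.7755 0.1437 0.364 ] scene [0.7732 0.149  0.364 ] (array([0.7743, 0.1452, 0.3616]), [np.float64(0.002289822623724062), np.float64(0.002289822623724036)])
fr [0.7356 0.1017 0.25  ] [0.7196 0.0969 0.3   ]
fl [0.72   0.1354 0.25  ] [0.7048 0.1291 0.3   ]
bl [0.7592 0.1558 0.25  ] [0.7421 0.1485 0.3   ]
br [0.7736 0.1197 0.25  ] [0.7558 0.1141 0.3   ]
```

Run:
```python
import cv2
s=cv2.imread('pics/scene0.png');t=cv2.imread('pics/top0.png')
cv2.imwrite('pics/s2.png',cv2.resize(s[180:250,185:250],None,fx=8,fy=8,interpolation=cv2.INTER_NEAREST))
cv2.imwrite('pics/t3.png',cv2.resize(t[100:160,185:235],None,fx=10,fy=10,interpolation=cv2.INTER_NEAREST))
```

```text
(no output)
```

View pics/s2.png

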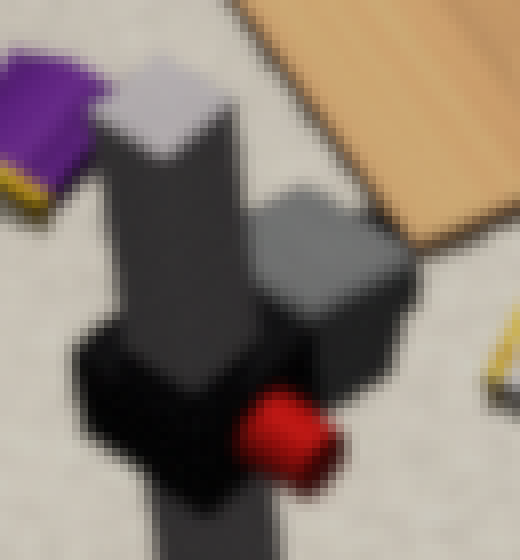

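View pics/t3.png

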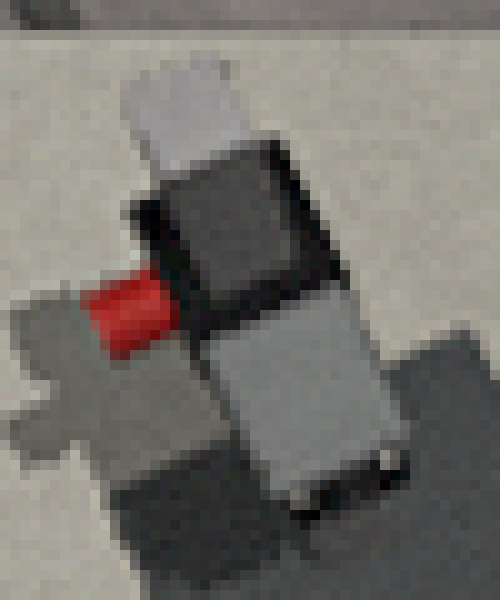

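Run:
```python
from h import *
t=np.load('pics/top0.npz');s=np.load('pics/scene0.npz')
T=lambda x,y:(t,185+x/10-.5,100+y/10-.5)
S=lambda x,y:(s,185+x/8-.5,180+y/8-.5)
P={}
for n,a,b in(('fr',(408,437),(305,187)),('fl',(276,497),(412,262)),('bl',(205,345),(315,312)),('col',(190,118),(165,108))):
    P[n],e=tri([T(*a),S(*b)]);print(n,P[n],e)
print(np.linalg.norm(P['fr']-P['fl']),P['bl']-P['fl'])
d=P['bl']-P['fl'];print('elev',np.degrees(np.arctan2(d[2],np.hypot(d[0],d[1]))))
yaw=np.radians(25.3);el=np.radians(20)
X=np.array([np.cos(yaw)*np.cos(el),np.sin(yaw)*np.cos(el),np.sin(el)]);Z=np.array([-np.cos(yaw)*np.sin(el),-np.sin(yaw)*np.sin(el),np.cos(el)])
f=(P['fr']+P['fl'])/2; c=f-.021*Z; print('front face centre',c)
for L in(.0,.01,.02):
    l=c-L*X;print(L,'lens',l,'px top',proj(t,l),'focus',l-.12*X,'magcentre',l-.15*X)
```

```text
fr [0.726  0.1008 0.2656] [np.float64(0.000747531366330257), np.float64(0.0007475313663301345)]
fl [0.7108 0.1349 0.2636] [np.float64(0.0007731335272087679), np.float64(0.0007731335272086137)]
bl [0.7452 0.1519 0.2807] [np.float64(0.0017119741105658046), np.float64(0.0017119741105657486)]
col [0.7742 0.1446 0.3615] [np.float64(0.0013953091844334181), np.float64(0.0013953091844333958)]
0.037317261975495765 [0.0343 0.0171 0.0172]
elev 24.109483115032614
front face centre [0.7249 0.1209 0.2448]
0.0 lens [0.7249 0.1209 0.2448] px top [218.2172 146.292 ] focus [0.623  0.0727 0.2038] magcentre [0.5975 0.0607 0.1935]
0.01 lens [0.7164 0.1169 0.2414] px top [219.8406 149.778 ] focus [0.6145 0.0687 0.2004] magcentre [0.589  0.0567 0.1901]
0.02 lens [0.7079 0.1129 0.238 ] px top [221.4587 153.2527] focus [0.606  0.0647 0.197 ] magcentre [0.5805 0.0527 0.1867]
```

Call:
play_rows(series=[-0.0063,0.0105,0.0328,0,-0.0063,0.0105,0.0328,0,-0.0063,0.0105,0.0328,0,-0.0063,0.0105,0.0328,0,-0.0063,0.0105,0.0328,0])

```text
time_s: 4.88
tcp_pos: [0.5462, -0.0641, 0.1674]
eef_rot: [70.2, 90.0, 150.8]
contact_force: [1.4, 0.3, -1.9]
gripper_width: 0.0519
```

Call:
play_rows(series=[-0.0063,0.0105,0.0328,0,-0.0063,0.0105,0.0328,0,-0.0063,0.0105,0.0328,0,-0.0063,0.0105,0.0328,0,-0.0063,0.0105,0.0328,0])

```text
time_s: 5.3
tcp_pos: [0.5209, 0.1064, 0.1991]
eef_rot: [41.6, 90.0, 122.3]
contact_force: [1.1, -0.2, -1.9]
gripper_width: 0.0515
```

Call:
play_rows(series=[0,0,0,-0.0625,0,0,0,-0.0625,0,0,0,0,0,0,0,0,0,0,0,0])

```text
time_s: 5.72
tcp_pos: [0.5217, 0.1046, 0.1985]
eef_rot: [112.3, 90.0, -160.0]
contact_force: [0.5, -0.2, -1.7]
gripper_width: 0.0516
```

```bash
python3 go.py 0.447 0.1056 0.16 87.8
python3 - <<'E'
from h import *
from plant import capture
c=capture('wrist');np.savez('pics/w4.npz',**c);cv2.imwrite('pics/w4.png',c['img'])
E
```

```text
t 5.7167 tcp [0.5217 0.1046 0.1985] toolx [-0.0004 -0.0001 -1.    ] jawyaw 87.66597447869822 q [  32.4626    8.3224  -19.6639   -0.0055  -62.0357 -124.794 ] F [ 0.5245 -0.2376 -1.7238] w 0.051616849143454185
shift tool [ 0.0385  0.0747 -0.002 ]
spin -0.002339240865905534
```

View pics/w4.png

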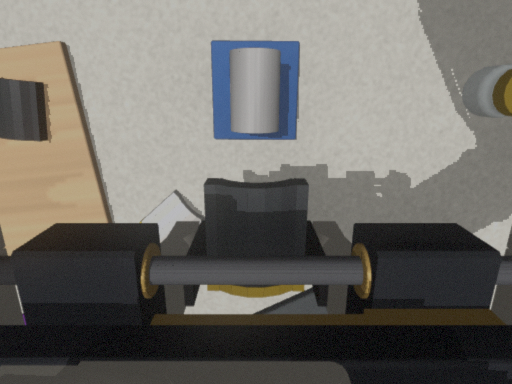

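Run:
```python
from h import *
c=np.load('pics/w4.npz');img=c['img'];hsv=cv2.cvtColor(img,cv2.COLOR_BGR2HSV)
blue=cv2.inRange(hsv,(100,120,30),(130,255,255))
gm=cv2.morphologyEx(blue,cv2.MORPH_CLOSE,np.ones((61,61)))
roi=(195,25,320,155)
m=np.zeros_like(blue);m[25:155,195:320]=blue[25:155,195:320];k=cv2.findNonZero(m);b=cv2.boxPoints(cv2.minAreaRect(cv2.convexHull(k)))
P=np.array([plane(c,*p,.012) for p in b]);print(b,P,P.mean(0),[np.linalg.norm(P[i]-P[(i+1)%4]) for i in range(4)],[np.degrees(np.arctan2(*(P[(i+1)%4]-P[i])[[1,0]])) for i in range(4)])
# mandrel: non-blue inside hull
hull=np.zeros_like(blue);cv2.fillConvexPoly(hull,cv2.convexHull(k),255)
mm=cv2.morphologyEx(hull&~blue&cv2.inRange(hsv[...,1],0,60),cv2.MORPH_OPEN,np.ones((5,5)))
cc,bb,a,kk=rect(mm,roi);print('mandrel',cc,bb)
# sides: mid axis at z .055 ; ends top line z .078
for p in bb: print(plane(c,*p,.055),plane(c,*p,.078))
o=img.copy();cv2.drawContours(o,[kk],-1,(0,0,255),1);cv2.drawContours(o,[b.astype(int)],-1,(0,255,0),1);cv2.imwrite('pics/w4b.png',cv2.resize(o[20:160,190:330],None,fx=4,fy=4))
```

```text
[[210.8197 137.6027]
 [212.013   40.9508]
 [298.0616  42.0131]
 [296.8683 138.6651]] [[0.4917 0.0565 0.012 ]
 [0.3949 0.0655 0.012 ]
 [0.3994 0.152  0.012 ]
 [0.4967 0.1504 0.012 ]] [0.4457 0.1061 0.012 ] [np.float64(0.09719763819165753), np.float64(0.08657975140810857), np.float64(0.09727853997866248), np.float64(0.09403777248642277)] [np.float64(174.68881404839584), np.float64(87.03163495599475), np.float64(-0.9155009818101298), np.float64(-93.02911918082461)]
mandrel (254.42135248947238, 89.9114854264718) [[230.  48.]
 [279.  48.]
 [279. 133.]
 [230. 133.]]
[0.4076 0.0862 0.055 ] [0.4106 0.0878 0.078 ]
[0.4094 0.1295 0.055 ] [0.4122 0.1278 0.078 ]
[0.4843 0.128  0.055 ] [0.4813 0.1265 0.078 ]
[0.4824 0.0814 0.055 ] [0.4796 0.0834 0.078 ]
```

View pics/w4b.png

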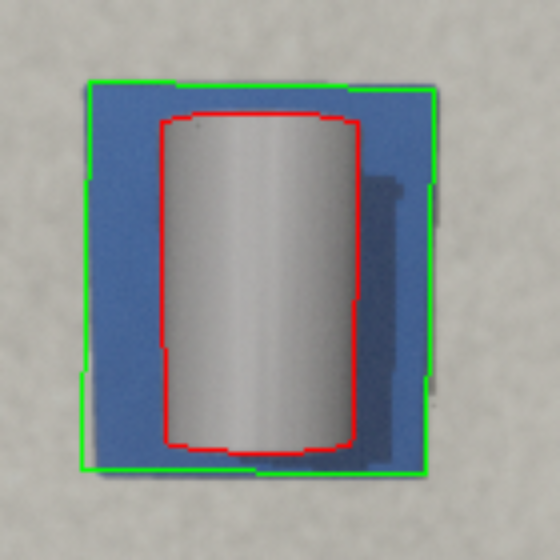

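Call:
play_rows(series=[0.008,0.015,-0.0003,0,0.008,0.015,-0.0003,0,0.008,0.015,-0.0003,0,0.008,0.015,-0.0003,0,0.0065,0.0152,-0.0003,0])

```text
time_s: 6.18
tcp_pos: [0.4459, 0.1057, 0.1594]
eef_rot: [120.6, 90.0, -151.7]
contact_force: [-0.1, 0.1, -0.8]
gripper_width: 0.0515
```

Call:
play_rows(series=[0.016,0,0,0,0.016,0,0,0,0.016,0,0,0,0.016,0,0,0,0.012,0,0,0])

```text
time_s: 6.6
tcp_pos: [0.4464, 0.1057, 0.083]
eef_rot: [121.2, 90.0, -151.2]
contact_force: [-0.4, 0.7, -1.3]
gripper_width: 0.0518
```

```bash
python3 go.py 0.4465 0.106 0.0735 87.7
python3 - <<'E'
from h import *
from plant import capture
for n in('wrist','scene'):
  c=capture(n);np.savez(f'pics/{n}5.npz',**c);cv2.imwrite(f'pics/{n}5.png',c['img'])
cv2.imwrite('pics/s5.png',cv2.resize(c['img'][160:270,270:390],None,fx=5,fy=5,interpolation=cv2.INTER_CUBIC))
E
```

```text
t 6.6 tcp [0.4464 0.1057 0.083 ] toolx [-0.0006 -0.0003 -1.    ] jawyaw 87.67557472059711 q [  38.0291    8.9342  -36.8083   -0.0092  -44.2971 -130.3469] F [-0.3901  0.69   -1.2901] w 0.05178328942454795
shift tool [ 0.0095 -0.0001  0.0004]
spin -0.00042651925810122115
```

View pics/wrist5.png

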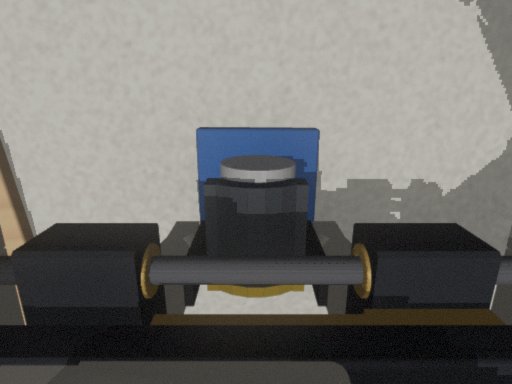

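View pics/s5.png

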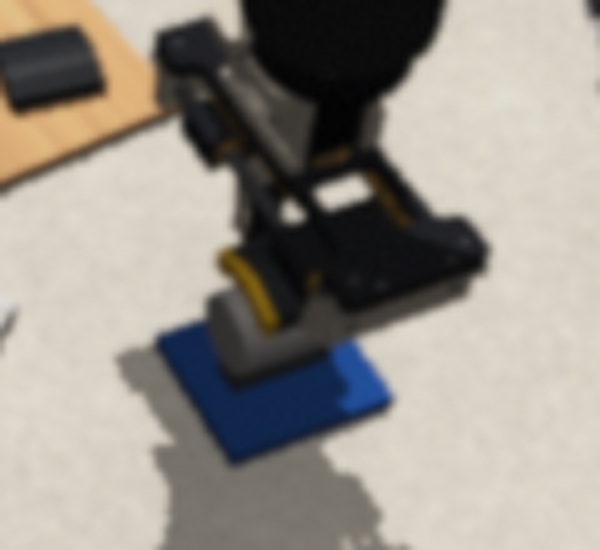

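Call:
play_rows(series=[0.003,0,0,0,0.002,0,0,0,0.001,0,0,0,0.001,0,0,0,0.001,0,0,0])

```text
time_s: 7.12
tcp_pos: [0.4469, 0.1065, 0.0765]
eef_rot: [-53.1, 89.9, 34.7]
contact_force: [0.5, 0.1, -2.1]
gripper_width: 0.0516
```

Call:
play_rows(series=[0.0005,0,0,0,0.0005,0,0,0,0,0,0,0,0,0,0,0,0,0,0,0])

```text
time_s: 7.53
tcp_pos: [0.4467, 0.1064, 0.0751]
eef_rot: [-53.1, 90.0, 34.7]
contact_force: [-0.0, -0.0, -1.6]
gripper_width: 0.0519
```

Call:
play_rows(series=[0.0005,0,0,0,0,0,0,0,0.0005,0,0,0,0,0,0,0,0,0,0,0])

```text
time_s: 7.95
tcp_pos: [0.4466, 0.1063, 0.074]
eef_rot: [127.3, 90.0, -144.9]
contact_force: [0.5, 0.6, -2.1]
gripper_width: 0.0519
```

Call:
play_rows(series=[0.0005,0,0,0,0,0,0,0,0.0005,0,0,0,0,0,0,0,0,0,0,0])

```text
time_s: 8.37
tcp_pos: [0.4468, 0.1064, 0.0735]
eef_rot: [-76.6, 90.0, 11.3]
contact_force: [-1.3, -0.3, 5.2]
gripper_width: 0.0517
```

Call:
play_rows(series=[-0.0002,0,0,0,0,0,0,0,0,0,0,0,0,0,0,0,0,0,0,0], jaw=75)

```text
time_s: 8.78
tcp_pos: [0.4467, 0.1064, 0.0732]
eef_rot: [-45.1, 90.0, 42.7]
contact_force: [1.1, 0.4, -0.5]
gripper_width: 0.0659
```

Call:
play_rows(series=[0,0,0,0,0,0,0,0,0,0,0,0,0,0,0,0,0,0,0,0])

```text
time_s: 9.2
tcp_pos: [0.4467, 0.1064, 0.0732]
eef_rot: [-166.3, 90.0, -78.5]
contact_force: [-0.6, 0.3, 1.1]
gripper_width: 0.0657
```

```bash
python3 go.py 0.4465 0.106 0.0735 87.7
python3 - <<'E'
from h import *
from plant import capture
for n in('wrist','scene'):
  c=capture(n);np.savez(f'pics/{n}6.npz',**c);cv2.imwrite(f'pics/{n}6.png',c['img'])
cv2.imwrite('pics/s6.png',cv2.resize(c['img'][160:270,270:390],None,fx=5,fy=5,interpolation=cv2.INTER_CUBIC))
E
```

```text
t 9.2 tcp [0.4467 0.1064 0.0732] toolx [ 0. -0. -1.] jawyaw 87.81289353800396 q [  38.0866    9.7979  -37.435     0.0007  -42.7673 -130.2743] F [-0.62    0.3005  1.1377] w 0.06566289943303949
shift tool [-0.0003  0.0001 -0.0004]
spin 0.0019703639624546465
```

View pics/wrist6.png

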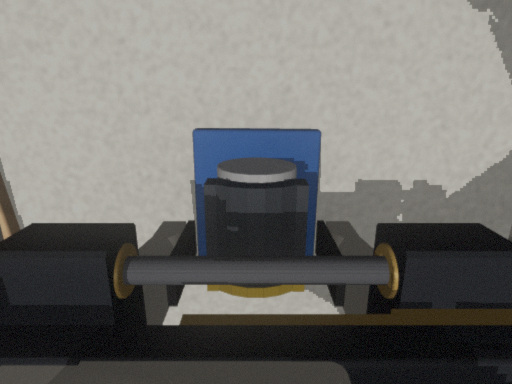

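View pics/s6.png

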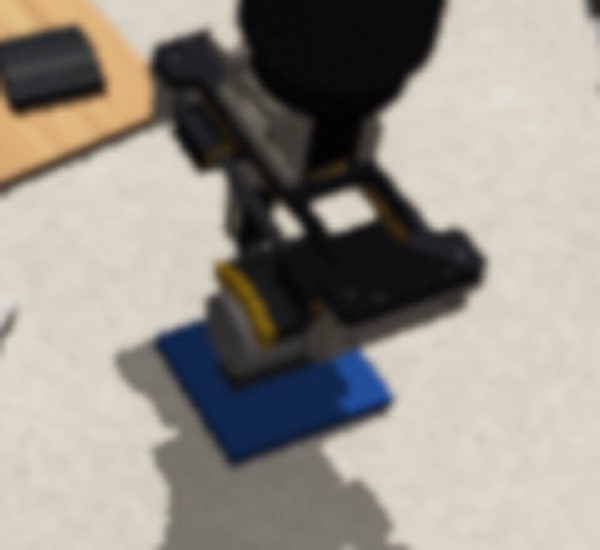

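Call:
play_rows(series=[0,0,0,0,0,0,0,0,0,0,0,0,0,0,0,0,0,0,0,0])

```text
time_s: 9.72
tcp_pos: [0.4466, 0.1064, 0.0733]
eef_rot: [147.1, 90.0, -125.1]
contact_force: [-0.5, 0.3, -0.7]
gripper_width: 0.0659
```

Call:
play_rows(series=[0.002,-0.002,0,0,0.002,-0.002,0,0,0.002,-0.002,0,0,0.002,-0.002,0,0,0.001,-0.002,0,0])

```text
time_s: 10.13
tcp_pos: [0.4568, 0.1058, 0.0638]
eef_rot: [124.9, 90.0, -147.3]
contact_force: [-0.1, -0.1, -0.7]
gripper_width: 0.0656
```

Call:
play_rows(series=[0,0,0,0,0,0,0,0,0,0,0,0,0,0,0,0,0,0,0,0], jaw=0, squeeze=30)

```text
time_s: 10.55
tcp_pos: [0.4565, 0.1059, 0.0643]
eef_rot: [65.3, 90.0, 153.1]
contact_force: [-0.4, -0.4, -1.4]
gripper_width: 0.0515
```

Call:
play_rows(series=[-0.003,0,0,0,-0.004,0,0,0,-0.004,0,0,0,0,0,0,0,0,0,0,0])

```text
time_s: 10.97
tcp_pos: [0.4569, 0.1062, 0.0757]
eef_rot: [-50.3, 89.9, 37.5]
contact_force: [-0.5, 0.5, -2.2]
gripper_width: 0.052
```

```bash
cat > snap.py <<'E'
import sys
from h import *
from plant import capture
n=sys.argv[1]
o=[]
for v in('wrist','scene'):
  c=capture(v);np.savez(f'pics/{v}{n}.npz',**c);o.append(c['img'])
x0,y0,x1,y1=map(int,sys.argv[2:6])
b=cv2.resize(o[1][y0:y1,x0:x1],(512,int(512*(y1-y0)/(x1-x0))),interpolation=cv2.INTER_CUBIC)
a=cv2.resize(o[0],(288,216)); im=np.zeros((max(216,b.shape[0]),800,3),np.uint8);im[:216,:288]=a;im[:b.shape[0],288:]=b
cv2.imwrite(f'pics/c{n}.png',im[:600])
E
python3 go.py 0.3965 0.1075 0.073 87.7;python3 snap.py 7 280 160 390 270
```

```text
t 10.9667 tcp [0.4569 0.1062 0.0757] toolx [ 0.0008  0.0006 -1.    ] jawyaw 87.811017951913 q [  37.2179   10.4357  -36.1371   -0.0004  -43.3679 -129.4066] F [-0.4562  0.4511 -2.2041] w 0.05196726303197951
shift tool [ 0.0027  0.0604 -0.001 ]
spin 0.001937102827022752
```

View pics/c7.png

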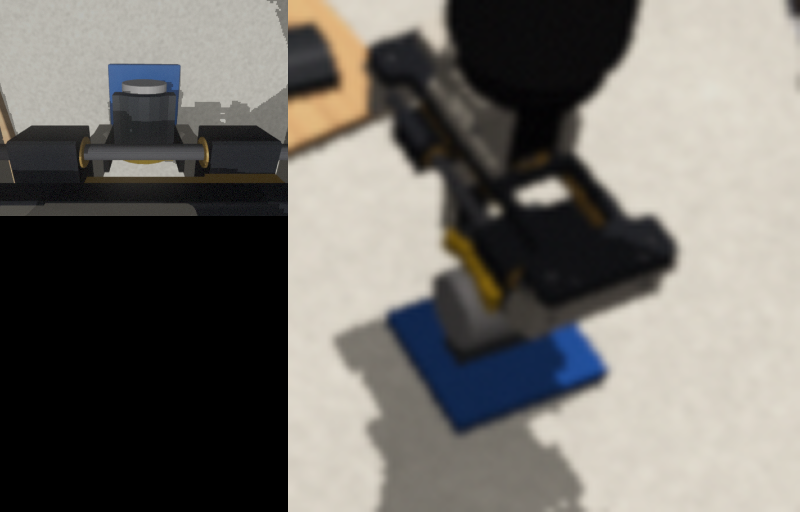

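Call:
play_rows(series=[0,0.012,0,0,0,0.012,0,0,0,0.012,0,0,0,0.012,0,0,0,0.012,-0.0006,0])

```text
time_s: 11.48
tcp_pos: [0.3951, 0.1075, 0.0752]
eef_rot: [104.0, 90.0, -168.2]
contact_force: [-0.0, -0.1, -1.4]
gripper_width: 0.0518
```

```bash
python3 go.py 0.3965 0.1082 0.065 87.7;python3 snap.py 8 280 160 390 270
```

```text
t 11.4833 tcp [0.3951 0.1075 0.0752] toolx [-0.0001 -0.     -1.    ] jawyaw 87.82308442178883 q [  43.1493    4.9594  -43.1047   -0.0051  -41.9415 -135.3224] F [-0.014  -0.0602 -1.4369] w 0.051763561570911665
shift tool [ 0.0102 -0.0014  0.0007]
spin 0.0021482253391962303
```

View pics/c8.png

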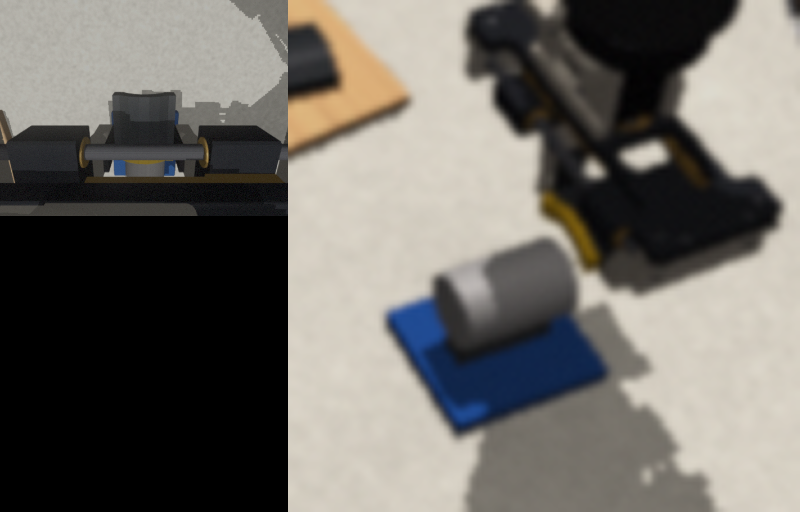

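Call:
play_rows(series=[0.003,-0.0025,0.0006,0,0.003,0,0,0,0.002,0,0,0,0.001,0,0,0,0.001,0,0,0])

```text
time_s: 12.0
tcp_pos: [0.3993, 0.108, 0.0648]
eef_rot: [134.4, 90.0, -137.8]
contact_force: [0.8, -0.1, -1.2]
gripper_width: 0.0515
```

Call:
play_rows(series=[0,0,0,0,0,0,0,0,0.001,0,0,0,0,0,0,0,0,0,0,0], squeeze=5)

```text
time_s: 12.42
tcp_pos: [0.3992, 0.1082, 0.0643]
eef_rot: [-65.0, 90.0, 22.8]
contact_force: [-1.1, -0.0, -2.5]
gripper_width: 0.0517
```

Call:
play_rows(series=[0.0005,0,0,0,0.0005,0,0,0,0.0005,0,0,0,0.0005,0,0,0,0,0,0,0])

```text
time_s: 12.83
tcp_pos: [0.3994, 0.1083, 0.0623]
eef_rot: [-49.6, 90.0, 38.3]
contact_force: [-0.2, -0.0, -0.8]
gripper_width: 0.0521
```

```bash
python3 go.py 0.3975 0.1082 0.06 87.7;python3 snap.py 9 280 160 390 270
```

```text
t 12.8333 tcp [0.3994 0.1083 0.0623] toolx [ 0.0004  0.0003 -1.    ] jawyaw 87.81573841679614 q [  42.7914    6.6366  -43.5309    0.0034  -39.8051 -134.9783] F [-0.2459 -0.0402 -0.8172] w 0.052117082617340736
shift tool [ 0.0023  0.0019 -0.0002]
spin 0.0020199023231732838
```

View pics/c9.png

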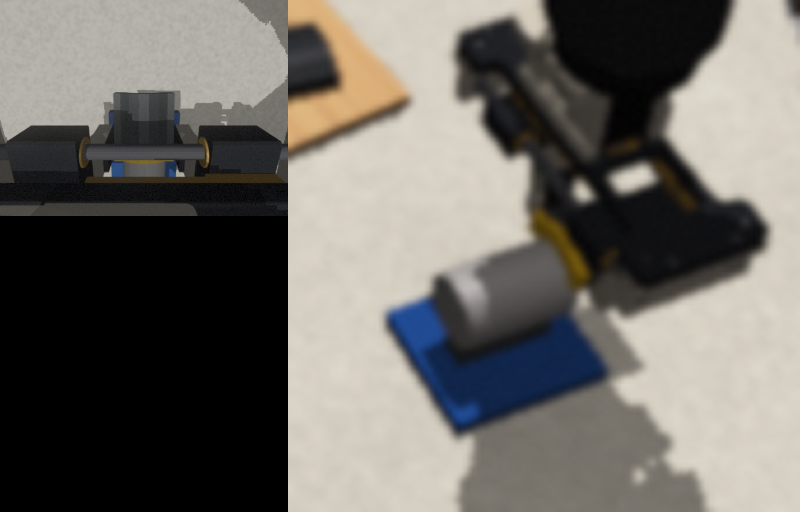

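Call:
play_rows(series=[0.0005,0,0,0,0.0005,0,0,0,0.0005,0,0,0,0.0005,0,0,0,0.0005,0,0,0])

```text
time_s: 13.35
tcp_pos: [0.3993, 0.1083, 0.0598]
eef_rot: [-38.6, 90.0, 49.2]
contact_force: [1.3, 0.5, 1.4]
gripper_width: 0.0518
```

Call:
play_rows(series=[0,0,0,0,0,0,0,0,0,0,0,0,0,0,0,0,0,0,0,0], squeeze=45)

```text
time_s: 13.77
tcp_pos: [0.3993, 0.1083, 0.0598]
eef_rot: [-36.1, 90.0, 51.7]
contact_force: [0.0, 1.4, 0.2]
gripper_width: 0.0515
```

Call:
play_rows(series=[-0.01,0,0,0,-0.02,0,0,0,-0.02,0,0,0,-0.02,0,0,0,-0.02,0,0,0])

```text
time_s: 14.18
tcp_pos: [0.3982, 0.1073, 0.1501]
eef_rot: [127.4, 89.9, -144.8]
contact_force: [-0.2, -0.2, -1.8]
gripper_width: 0.0516
```

```bash
python3 go.py 0.5 0.0 0.2 87.7;python3 snap.py 10 270 120 390 240;cp pics/wrist10.npz /tmp; python3 -c "
import numpy as np,cv2
cv2.imwrite('pics/w10.png',np.load('pics/wrist10.npz')['img'])"
```

```text
t 14.1833 tcp [0.3982 0.1073 0.1501] toolx [-0.0018 -0.0013 -1.    ] jawyaw 87.78394243106321 q [  42.7783   -0.8862  -36.8239   -0.0208  -54.1891 -134.9823] F [-0.2322 -0.2098 -1.7579] w 0.051625858641631474
shift tool [-0.0499 -0.1058 -0.1034]
spin 0.0014626628087206495
```

View pics/c10.png

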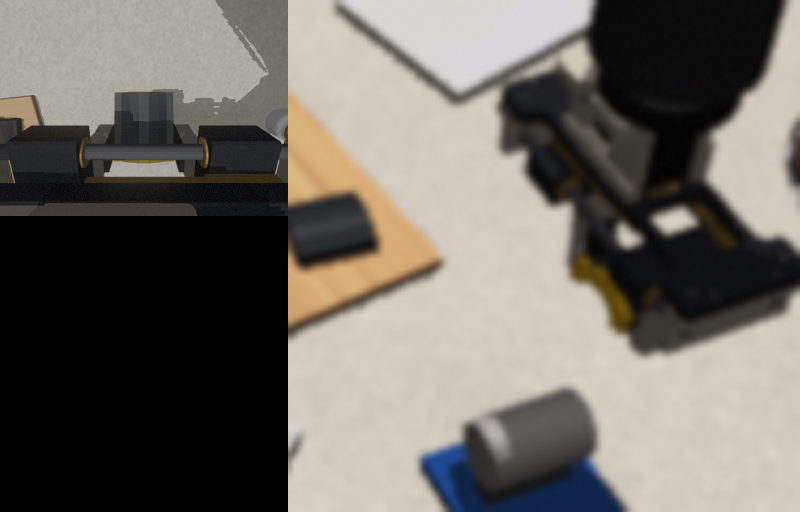

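View pics/w10.png

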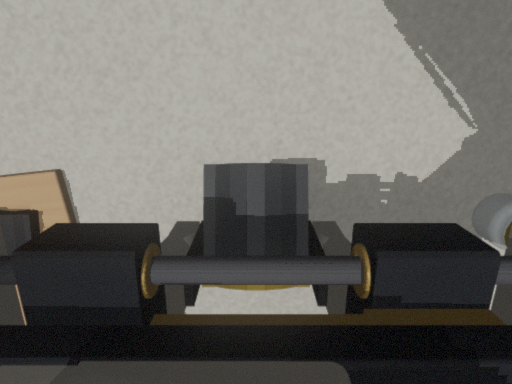

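Run:
```python
from h import *
from plant import get_state
c=np.load('pics/wrist10.npz');tcp=np.array([.3982,.1073,.1501])
yaw=np.radians(87.8-90);ex=np.array([np.cos(yaw),np.sin(yaw),0]);ez=np.array([0,0,1.]);ey=np.cross(ez,ex)
piv=tcp+ez*.0116
def pt(x,y,z,th,d=0.010):
    a,b=x-d,z+.0028
    return piv+ex*(a*np.cos(th)-b*np.sin(th))+ez*(a*np.sin(th)+b*np.cos(th))+ey*y
for th in(0,10,15,18,20,22,25):
    r=np.radians(th);print(th,'tailcrown',proj(c,pt(-.03,0,.0093,r)),'tailroof',proj(c,pt(-.03,0,-.0007,r)),'tail flank top corners',proj(c,pt(-.03,-.026,.0037,r)),'nose crown',proj(c,pt(.03,0,.0093,r)),'yel line',proj(c,pt(.024,0,.0093,r)))
img=c['img'];cv2.imwrite('pics/w10b.png',cv2.resize(img[150:310,190:330],None,fx=3.7,fy=3.7,interpolation=cv2.INTER_CUBIC))
```

```text
0 tailcrown [256.4444 176.285 ] tailroof [256.4058 170.8843] tail flank top corners [199.8259 173.1572] nose crown [256.342  293.3926] yel line [256.3512 282.8272]
10 tailcrown [256.419  169.2285] tailroof [256.3812 167.9895] tail flank top corners [202.2731 168.5008] nose crown [256.356  293.2607] yel line [256.3621 281.3386]
15 tailcrown [256.406  166.8673] tailroof [256.3692 167.5321] tail flank top corners [203.4641 167.2367] nose crown [256.3631 292.6034] yel line [256.3674 280.1289]
18 tailcrown [256.3983 165.8089] tailroof [256.362  167.5532] tail flank top corners [204.1629 166.8   ] nose crown [256.3673 292.0141] yel line [256.3705 279.2554]
20 tailcrown [256.3931 165.2482] tailroof [256.3574 167.6854] tail flank top corners [204.6212 166.6378] nose crown [256.3701 291.5394] yel line [256.3725 278.6123]
22 tailcrown [256.3879 164.8006] tailroof [256.3527 167.9089] tail flank top corners [205.0729 166.576 ] nose crown [256.3729 290.9989] yel line [256.3745 277.9211]
25 tailcrown [256.3803 164.3359] tailroof [256.3459 168.4099] tail flank top corners [205.7373 166.6659] nose crown [256.377  290.0649] yel line [256.3774 276.7958]
```

View pics/w10b.png

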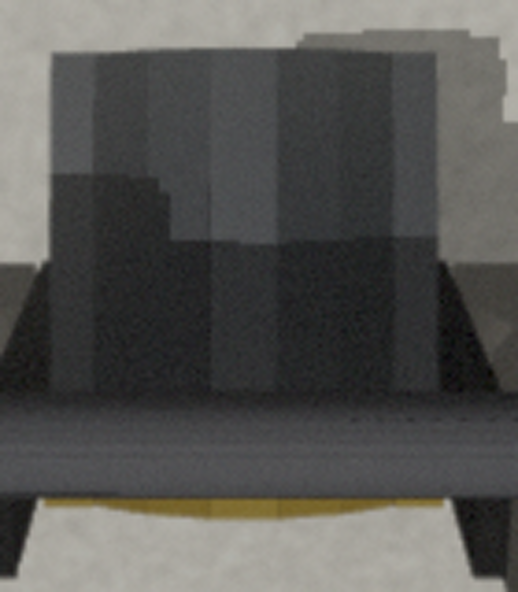

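Call:
play_rows(series=[0,0,0,-0.096,0,0,0,-0.096,0,0,0,-0.096,0,0,0,-0.096,0,0,0,-0.096])

```text
time_s: 14.7
tcp_pos: [0.3982, 0.1074, 0.1486]
eef_rot: [97.0, 89.9, -147.5]
contact_force: [-0.5, -0.1, -2.1]
gripper_width: 0.0515
```

```bash
python3 go.py 0.5994 0.0616 0.1801 115.3
```

```text
t 14.7 tcp [0.3982 0.1074 0.1486] toolx [-0.0022 -0.0014 -1.    ] jawyaw 115.55692425526124 q [  42.782    -0.7635  -36.9421   -0.0328  -53.9678 -107.2057] F [-0.5412 -0.0989 -2.0723] w 0.05153791826399652
shift tool [-0.0319 -0.1617 -0.1281]
spin 0.0044833484940987045
```

Call:
play_rows(series=[-0.0032,-0.0137,-0.0109,0,-0.0032,-0.0137,-0.0109,0,-0.0032,-0.0137,-0.0109,0,-0.0032,-0.0137,-0.0109,0,-0.0032,-0.0137,-0.0109,0])

```text
time_s: 15.12
tcp_pos: [0.4842, 0.0874, 0.1645]
eef_rot: [87.6, 89.8, -157.2]
contact_force: [0.7, -0.4, -0.8]
gripper_width: 0.051
```

Call:
play_rows(series=[-0.0032,-0.0137,-0.0115,0,-0.0032,-0.0137,-0.0115,0,-0.0032,-0.0137,-0.0115,0,-0.0032,-0.0137,-0.0115,0,-0.0032,-0.0137,-0.0115,0])

```text
time_s: 15.53
tcp_pos: [0.5706, 0.0647, 0.1801]
eef_rot: [81.3, 89.8, -163.4]
contact_force: [0.5, 0.5, -1.7]
gripper_width: 0.0514
```

Call:
play_rows(series=[0,0,-0.005,0,0,0,-0.005,0,0,0,-0.005,0,0,0,0,0,0,0,0,0])

```text
time_s: 15.95
tcp_pos: [0.5766, 0.0517, 0.1814]
eef_rot: [71.0, 90.0, -173.7]
contact_force: [0.1, -0.2, -1.4]
gripper_width: 0.0515
```

```bash
python3 go.py 0.5994 0.0616 0.1801 115.3
python3 - <<'E'
from h import *
from plant import capture
for n in('scene','top'):
  c=capture(n);np.savez(f'pics/{n}11.npz',**c)
  im=c['img']; cv2.imwrite(f'pics/{n}11.png',cv2.resize(im[170:270,180:330] if n=='scene' else im[95:215,170:290],None,fx=5,fy=5,interpolation=cv2.INTER_CUBIC))
c=capture('wrist');cv2.imwrite('pics/w11.png',c['img'])
E
```

```text
t 15.95 tcp [0.5766 0.0517 0.1814] toolx [-0.0008 -0.0001 -1.    ] jawyaw 115.2877494787456 q [ 24.4587  13.5314 -15.3896  -0.0163 -61.1223 -89.1631] F [ 0.1214 -0.2329 -1.3802] w 0.05146322442797652
shift tool [ 0.0013 -0.0249 -0.0008]
spin -0.00021361664250552082
```

View pics/scene11.png

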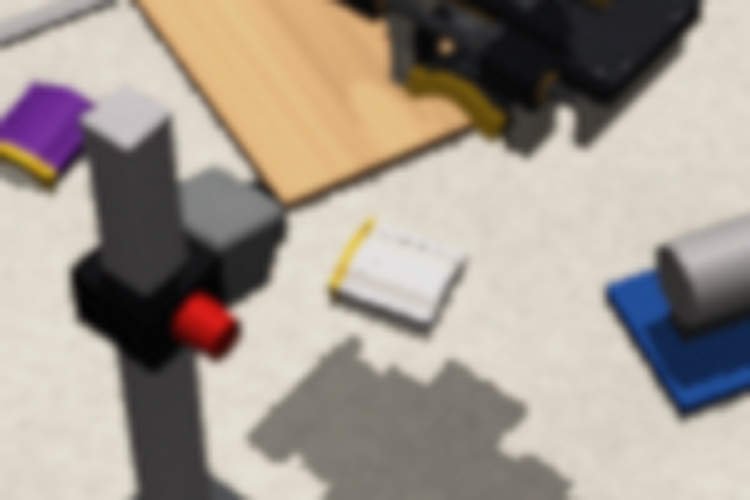

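View pics/top11.png

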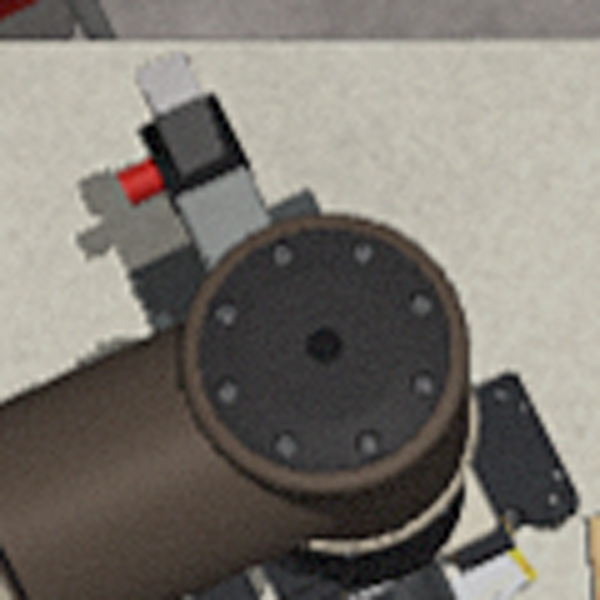

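View pics/w11.png

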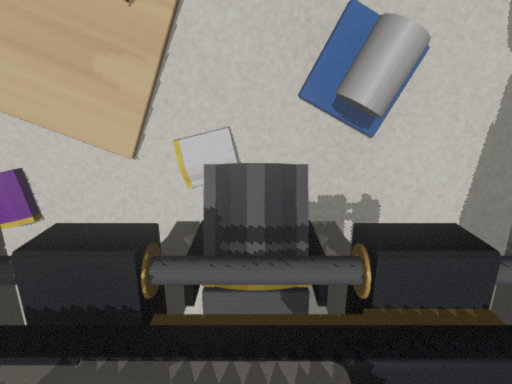

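Run:
```python
from h import *
c=np.load('pics/scene11.npz');tcp=np.array([.5766,.0517,.1814])
yaw=np.radians(25.29);ex=np.array([np.cos(yaw),np.sin(yaw),0]);ez=np.array([0,0,1.]);ey=np.cross(ez,ex)
piv=tcp+ez*.0116
def pt(x,y,z,th,d=0.0112):
    a,b=x-d,z+.0028
    return piv+ex*(a*np.cos(th)-b*np.sin(th))+ez*(a*np.sin(th)+b*np.cos(th))+ey*y
im=c['img'];y0,x0,f=160,240,9
o=cv2.resize(im[y0:y0+60,x0:x0+65],None,fx=f,fy=f,interpolation=cv2.INTER_CUBIC);o0=o.copy()
for th,col in((10,(255,0,0)),(19,(0,255,0)),(28,(0,0,255))):
    r=np.radians(th)
    ang=np.linspace(-np.arcsin(26/34),np.arcsin(26/34),15)
    prof=[(.034*np.sin(a),-.0247+.034*np.cos(a)) for a in ang]
    # height 9.3 at crown
    for X in(.03,.024):
        q=[proj(c,pt(X,y,z,r)) for y,z in prof]
        if X==.03: q=[proj(c,pt(X,prof[0][0],-.0093,r))]+q+[proj(c,pt(X,prof[-1][0],-.0093,r))]
        q=np.array([((u-x0+.5)*f,(v-y0+.5)*f) for u,v in q],int);cv2.polylines(o,[q],False,col,1)
cv2.imwrite('pics/ov.png',np.hstack([o0,o])[:, :] if False else o)
cv2.imwrite('pics/ov0.png',o0)
```

```text
(no output)
```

View pics/ov.png

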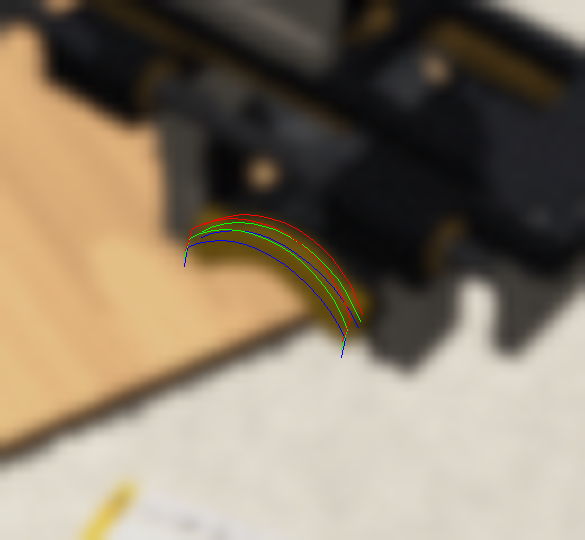

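View pics/ov0.png

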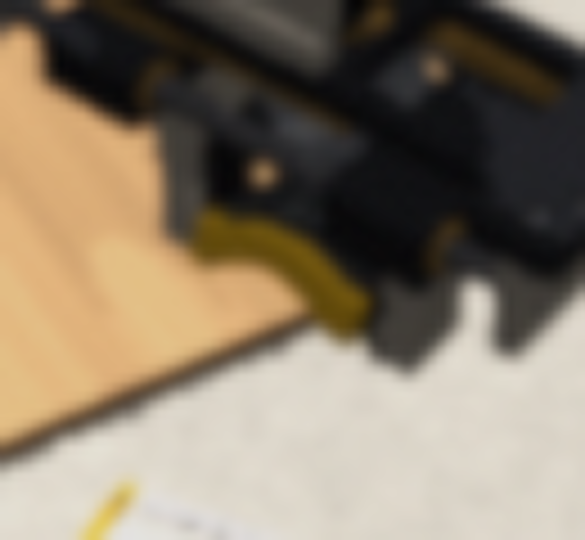

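Call:
play_rows(series=[0.0003,-0.006,-0.0002,0,0.0003,-0.006,-0.0002,0,0.0003,-0.006,-0.0002,0,0.0003,-0.005,-0.0002,0,0,-0.003,0,0])

```text
time_s: 16.52
tcp_pos: [0.602, 0.0628, 0.1803]
eef_rot: [103.5, 90.0, -141.1]
contact_force: [0.5, 0.4, -2.3]
gripper_width: 0.0514
```

Call:
play_rows(series=[0,0,0,0,0,0,0,0,0,0,0,0,0,0,0,0,0,0,0,0])

```text
time_s: 16.93
tcp_pos: [0.601, 0.0622, 0.1807]
eef_rot: [-94.8, 90.0, 20.5]
contact_force: [-0.4, 1.4, -1.8]
gripper_width: 0.0518
```

```bash
python3 go.py 0.5994 0.0616 0.1801 115.3
python3 - <<'E'
from h import *
from plant import capture
c=capture('wrist');cv2.imwrite('pics/w12.png',c['img']);np.savez('pics/w12.npz',**c)
c=capture('scene');np.savez('pics/scene12.npz',**c)
cv2.imwrite('pics/scene12.png',cv2.resize(c['img'][160:260,180:320],None,fx=5.5,fy=5.5,interpolation=cv2.INTER_CUBIC))
E
```

```text
t 16.9333 tcp [0.601  0.0622 0.1807] toolx [ 0.0001  0.     -1.    ] jawyaw 115.30613168520104 q [ 24.4175  15.8456 -12.3201   0.0005 -61.828  -89.1116] F [-0.4015  1.4102 -1.8278] w 0.051778485783799885
shift tool [0.0006 0.0018 0.0001]
spin 0.00010701911539845455
```

View pics/scene12.png

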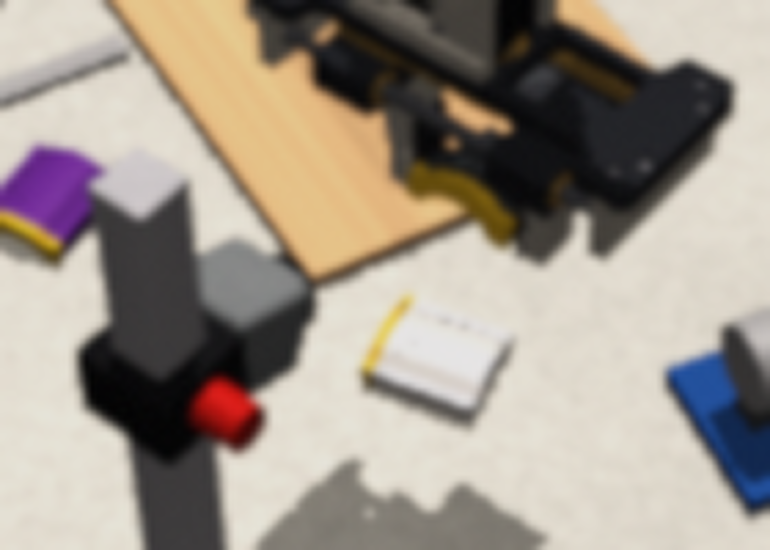

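View pics/w12.png

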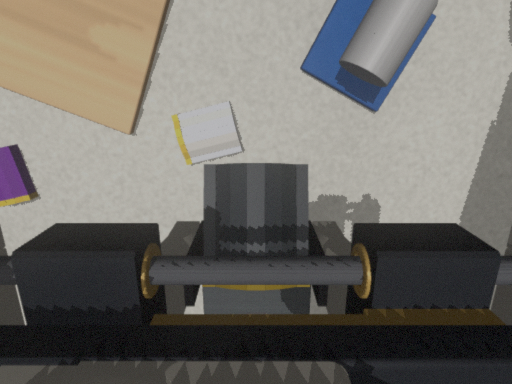

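Run:
```python
from h import *
c=np.load('pics/scene12.npz');w=np.load('pics/w12.npz');tcp=np.array([.601,.0622,.1805])
yaw=np.radians(25.3);ex=np.array([np.cos(yaw),np.sin(yaw),0]);ez=np.array([0,0,1.]);ey=np.cross(ez,ex)
piv=tcp+ez*.0116
def pt(x,y,z,th,d=0.0112):
    a,b=x-d,z+.0028
    return piv+ex*(a*np.cos(th)-b*np.sin(th))+ez*(a*np.sin(th)+b*np.cos(th))+ey*y
hsv=cv2.cvtColor(c['img'],cv2.COLOR_BGR2HSV);yel=cv2.inRange(hsv,(20,150,60),(35,255,255))
cc,b,a,k=rect(yel,(245,180,285,210));print('scene yellow',cc,b.tolist(),a,cv2.boundingRect(k))
for th in(12,16,19,22,26):
    r=np.radians(th)
    ang=np.linspace(-np.arcsin(26/34),np.arcsin(26/34),31);P=[]
    for X in(.03,.024): P+=[proj(c,pt(X,.034*np.sin(t),-.0247+.034*np.cos(t),r)) for t in ang]
    for s in np.linspace(-1,1,31): P.append(proj(c,pt(.03,.024*s,-.0247+np.sqrt(max(.024**2-(.024*s)**2,0))+0.0 if False else -.0093+max(0,np.sqrt(.024**2-(.024*s)**2)-.0154),r)))
    P+= [proj(c,pt(.03,s*.026,-.0093,r)) for s in(-1,1)]
    P=np.array(P);print(th,'bbox',P.min(0),P.max(0),'wrist nose',proj(w,pt(.03,0,.0093,r)))
print('base front edge proj wrist',proj(w,np.array([.7165,.1157,.014])))
X=np.array([np.cos(yaw)*.9397,np.sin(yaw)*.9397,.342]);e=pt(.03,0,0,np.radians(19));print('end',e,'lens est dist',np.linalg.norm(np.array([.7168,.117,.2416])-e),'err',e-(np.array([.7168,.117,.2416])-.12*X))
```

```text
scene yellow (264.0188323917137, 195.3634651600753) [[253.09234619140625, 193.33847045898438], [256.66156005859375, 187.09231567382812], [274.96923828125, 197.55386352539062], [271.4000244140625, 203.80001831054688]] 88.5 (254, 189, 20, 15)
12 bbox [252.733  191.3968] [272.1982 205.768 ] wrist nose [256.5027 290.942 ]
16 bbox [252.6971 191.0037] [272.2653 205.4052] wrist nose [256.5129 290.2406]
19 bbox [252.687  190.7107] [272.3259 205.1153] wrist nose [256.5204 289.5518]
22 bbox [252.6915 190.4204] [272.3951 204.8111] wrist nose [256.5277 288.7231]
26 bbox [252.7202 190.0319] [272.5004 204.3844] wrist nose [256.5373 287.4008]
base front edge proj wrist [255.0078 272.8392]
end [0.6162 0.0694 0.2009] lens est dist 0.11847009618070858 err [0.0014 0.0006 0.0003]
```

Call:
play_rows(series=[0,0,0,0,0,0,0,0,0,0,0,0,0,0,0,0,0,0,0,0])

```text
time_s: 17.45
tcp_pos: [0.6012, 0.0623, 0.1806]
eef_rot: [-145.5, 90.0, -30.1]
contact_force: [-0.3, 0.4, -2.4]
gripper_width: 0.052
```

```bash
python3 -c "
from plant import *
s=get_state();print(s['tcp_pos'],s['qd'],s['gripper_width'],s['contact_force']);close_job()"
```

```text
[0.60117263 0.06232788 0.18056984] [-0.0246025  -0.01430466 -0.05169848  0.01895996  0.04808612  0.00024121] 0.05197490052942261 [-0.29079374  0.37525904 -2.42003552]
the job is handed in; nothing more can be done
```

I handed the job in at about 17.5 s, with the yellow-ended magnet held still in front of the inspection camera. No verdict is reported, so what follows is from my own checks.

- **Balance on the mandrel:** I set the magnet astride the mandrel with about 7 N of contact. I then opened the fingers and left it standing alone for roughly a second. Pictures showed it level and lengthwise along the mandrel.
- **Tilting it:** The moves cannot tilt the tool. I regripped the magnet 10 mm towards the yellow end and pressed that end on the mandrel's rim with a light grip, so it turned nose-up in the fingers. I then clamped it at 45 N. The wrist picture puts the tilt at about 18–20°, against the 20° wanted.
- **Final hold:** My calculation puts the yellow end about 1.5 mm from the target point and about 118.5 mm from the lens, with the heading matched to the stand at about 25.3°. The jaws read 52 mm and the arm was still.

**Where the checks disagreed:**
- The scene picture showed the yellow end about 2 pixels (3–4 mm) away from where I calculated it, which is partly within the camera calibration error.
- The lens position is good to about 4 mm, because the barrel length came from only a few pixels in the top view.
- The column measured about 10 mm from where the given stand dimensions put it. I placed the lens from the camera housing itself and used the column line only as a sideways check.
- The top camera could not confirm the final pose because the arm blocked its view.

I saw no contact with the camera, the other magnets, the caliper or the jar, though I did not measure their positions again afterwards.

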